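# Set the length-checking fixture to zero on its setting plate

## Task

Push the setting plate into the checking fixture, hole side first, until it sits fully home on the two pegs, flush against the stop. Leave it there and turn the bezel of the dial gauge until its zero mark stands at the pointer. Leave the bottles and the hex key set where they are.

Things in the scene. Friction and masses are not known exactly. Their poses are not given: they have to be found in the camera images.
- setting_plate: loose flat grey aluminium plate 110 x 96 x 28 mm (x, y, z), about 0.6 kg, flat on the bench; too wide to grip, to be pushed. Origin: centre of its underside. Its +x face (96 x 28 mm) is the front: two dowel holes 12 mm in diameter, 22 mm deep, at y = -30 and +30 mm, 14 mm above the bench, with 2 mm chamfers.
- check_fixture: fixed checking fixture. Origin: on the bench under the middle of its stop face; +x is the way the plate is pushed in. Stop block 30 mm high, x = 0 to 16 mm, y = -65 to 65 mm; behind it a dial gauge lies face up. With the plate fully home the plate's origin is at x = -55 mm, y = 0, axes parallel; the plate's rear then stands 25 mm out of the straight part of the rails.
- dial_centre (a point): middle of the dial gauge's face, on its axis, level with the bezel's upper rim (36 mm above the bench), 80 mm behind the stop face. The bezel is the knurled dark ring, 64 mm in diameter, 22.5 to 36 mm above the bench, 3 mm proud of the case below it; it turns about the vertical with light friction. Near it only a stem clamp 22 mm high and the stop block.
- bezel (a joint): angle of the bezel with its dial and zero mark about the vertical (rad, counter-clockwise from above is positive); at 0 the zero mark points along the fixture's +x. It turns from -6.6 to 1.6.
- pointer (a joint): angle of the pointer, same sense and zero as the bezel's: the gauge reads zero when both are equal. 0 with the plunger right out; goes clockwise (negative) by one turn for 10 mm of plunger travel, to about -4 with the plate home.
- zero_mark (a point): zero mark on the dial that turns with the bezel (broad bar in the dial's scale, carried on as a white mark on the ring; the scale has 50 divisions), 21 mm from the dial's axis, 34 mm above the bench
- pointer_tip (a point): a point near the tip of the thin black pointer over the dial, 21 mm from the axis, 34 mm above the bench; the pointer's short broad end is its tail
- flux_bottle: brown dropper bottle with red cap, 31 mm in diameter, 90 mm high, standing near the fixture's mouth; leave alone. Origin: centre of its underside.
- glue_bottle: white dropper bottle with red cap, 29 mm in diameter, 75 mm high, standing near the fixture's mouth; leave alone. Origin: centre of its underside.
- hex_key_set: green folding hex key set 85 x 26 x 20 mm lying beside the fixture; leave alone. Origin: centre of its underside; its long side is its y axis.
- plunger_hole (a point): on the stop face (x = 0 of the fixture) at its middle, 14 mm above the bench. Two round-nosed pegs 10 mm in diameter at y = -30 and +30 mm, 14 mm above the bench, stand 18 mm out towards -x. The gauge's plunger stands about 6.5 mm out here between the pegs and yields to less than 1 N.
- mouth (a point): on the bench in the middle of the fixture's open front (x = -112 mm of the fixture). Two guide rails 20 mm high, 16 mm thick and 99 mm apart run from the stop face to x = -85 mm, then flare outwards to x = -115 mm, where they are about 126 mm apart inside and 148 mm over all.

How it is judged (in metres and radians):
On the way:
1. the setting plate sits fully home on the pegs, flush against the stop (x of setting_plate in the frame of check_fixture above -0.0575 m and angle between the x axis of setting_plate and the x axis of check_fixture, either way round below 0.035 rad and angle between setting_plate's own z axis and vertical below 0.035 rad), for 0.2 s.
At the end, for the whole second after the job is handed in: The plate lies flat, at rest and released on both pegs, front within 2.5 mm of the stop face and square within 0.035 rad; the zero mark is within one of the 50 divisions (2.7 mm at 21 mm radius) of the pointer tip; bottles and hex key set stand within 15 mm of their places (all of step 1 and x of setting_plate in the frame of check_fixture below -0.052 m and y of setting_plate in the frame of check_fixture between -0.0035 and 0.0035 m and linear speed of setting_plate below 0.01 m/s and horizontal distance between zero_mark and pointer_tip below 0.0027 m); the robot touches nothing.
It fails at once if the flux bottle is moved or knocked over (distance of flux_bottle from where it was at the start of the episode above 0.015 m or angle between flux_bottle's own z axis and vertical above 0.35 rad).
It fails at once if the glue bottle is moved or knocked over (distance of glue_bottle from where it was at the start of the episode above 0.015 m or angle between glue_bottle's own z axis and vertical above 0.35 rad).
It fails at once if the hex key set is moved (distance of hex_key_set from where it was at the start of the episode above 0.015 m).
It also fails if it takes over 72 s, if anything falls off the work surface, if the arm or the gripper's body presses on something with over 40 N, if the wrist force passes 120 N, or if a joint passes its speed limit or range.

## Robot

A 6-joint arm with a two-finger parallel gripper is mounted at the origin on a cart in front of the work surface, level with it; the furniture and walls round the work are solid. World frame = base frame: x ahead of the robot, y to its left, z up, the work surface at z = 0. Lengths are in m, angles in degrees, forces in N, time in s.
With the tool pointing down it reaches from about 0.3 to 0.75 m from the base axis. Payload 8.5 kg.
Tool frame: the origin (TCP) lies midway between the tips of the shut fingers; the grasp point (between the pads) lies 19 mm behind it; z points along the fingers, y is the line along which they close (so a half turn about z gives the same grasp; the last joint's range is limited). The gripper opens to 85 mm and grips with 20 to 120 N. Pads are 22 mm wide; open, the fingers measure 114 mm over their backs; the gripper's body (76 mm by 85 mm) begins 54 mm behind the grasp point. The pads swing forward as they close: fully open they stand 13 mm farther back than shut.
Start: joints at [-87.221, 21.807, 74.336, -0, 83.858, -12.336], TCP at [0.143, -0.531, 0.195] pointing down, gripper open.
Joint ranges: [-178.18, 178.18], [-50.72, 133.34], [12.68, 142.11], [-81.47, 261.47], [9.98, 163.14], [-165.26, 165.26]. Speed limits (degrees/s): [136.94, 136.94, 180, 180, 180, 180].

## Interface

Orientations are given as a 3x3 rotation matrix whose columns are the frame's x, y, z axes.
In Python, from rig import observe, optics, order, spotter gives the robot as it stands.
- The arm moves only by the tool move_arm, never from a script. Its argument "series" is text: rows parted by semicolons, each of 5 numbers parted by spaces: the shift along the tool's x, y, z in cm, then the turn about the tool's z in degrees, then the opening, from -1 (shut) to 1 (fully open). A call has 1 to 8 rows; each row is the pose to reach, as a shift and turn from the pose commanded when the call began, along the tool's axes at that moment; what a row does not reach only later rows make up. A row lasts 1/8 s, in which the tool goes at most 62.5 mm and 10.7 degrees, less where a joint would pass 70% of its speed; a pose out of reach is approached as far as the arm can. A call with a gripper value outside its range is refused whole. The fingers move at their own pace and stop on an object; "force" is the grip in N (left out, the last holds). Time passes only in rows, so rows that repeat a pose let the fingers close. It gives the time, the measured TCP pose, the force, the opening and the grip force at its end, in the units of the state.
- observe(): the state, without advancing time (a new reading comes with each control period).
- optics.get_image(name): name is "scene" or "top" or "wrist"; returns a dict with "pixels" (400x640x3 uint8, blue, green, red), "camera_matrix" (3x3 intrinsics, pixels), "rvec" (rotation vector, rad) and "tvec" (3), from world to camera coordinates, as OpenCV has them. Camera axes: x right, y down, z forward; pixel columns grow to the right and rows downward; lengths in m; the calibration is good to about 2 mm. A picture is of the moment at which its call begins. There is no depth.
- order.close_job(): hands the job in; it is judged then, once.
Trained networks look in the newest picture that a camera, given by its name, has taken for a name from the list of things; names that differ only in an ending like _2 or _b are one class to them, and where a whole thing is asked for, a point or a joint stands for the part that bears it (a point fixed in the world has none). Each returns a list of dicts, best first, with "score" (0 to 1); they miss things now and then, are a little off and sometimes report something else, mostly with a low value. They report only what shows in the picture. A call takes as long as a camera call.
- spotter.find_in(thing, camera): "point" ([x, y, z] in m, in world coordinates, good to about 4 mm: the middle of the surface that is visible of it).
- spotter.cut_out(thing, camera): "pixels" (400x640 bool, what is visible of it).
- spotter.mark_of(thing, camera): "point" ([x, y, z] in m, in world coordinates, good to about 4 mm: a listed point, or the origin of a listed thing).
The state is a dict: "time_s": time; "q": joint angles; "qvel": joint speeds; "joint_efforts": joint torques, N m; "position": TCP position; "tool_rot": TCP orientation; "ft_force": force on the tool from outside, world axes, zero at the start; "wrist_torque": the same for the moment, N m; "grip_width": finger opening in m; "gripper_force": force on a finger pad.
Only numpy, scipy, OpenCV 4.12 (cv2) and the standard library are available. Lean on these libraries where they do the work, as an engineer would, in place of code of your own. Each camera call takes 0.05 s, during which the arm holds its last target. There are 200 camera calls.

## Working session

There is one attempt and no reset: what is moved stays moved. The work goes in short steps, Python scripts to look and compute and a tool call to move; the robot and the scene stay as the last step left them, time stands still between calls to the robot, and variables do not carry over. Pictures are saved under pics/ and viewed, at most 10 in all, crops included, and the job is handed in when it is done.

Besides the shell and the picture viewer there is one more tool, called after "Emit:" as name(argument=value, ...) on one line, values as JSON. move_arm: Moves the arm, as the interface text tells. Its arguments: {"type":"object","properties":{"series":{"type":"string"},"force":{"type":"number"}},"required":["series"]}

```bash
mkdir -p pics; cat > h.py <<'E'
import numpy as np, cv2
from rig import observe, optics, order, spotter
def img(n): return optics.get_image(n)
def proj(im,P):
    return cv2.projectPoints(np.float64(P).reshape(-1,1,3),np.float64(im["rvec"]),np.float64(im["tvec"]),np.float64(im["camera_matrix"]),None)[0].reshape(-1,2)
def back(im,px,z):
    K=np.float64(im["camera_matrix"]);R=cv2.Rodrigues(np.float64(im["rvec"]))[0];t=np.float64(im["tvec"]).reshape(3)
    px=np.float64(px).reshape(-1,2);d=np.c_[px,np.ones(len(px))]@np.linalg.inv(K).T@R
    c=-R.T@t;return c+d*((z-c[2])/d[:,2])[:,None]
E
python3 - <<'E'
from h import *
s=observe();print(s["position"],np.round(s["tool_rot"],3).tolist(),s["ft_force"],s["time_s"])
for c in("top","scene"):
    im=img(c);cv2.imwrite(f"pics/{c}0.png",im["pixels"])
    for n in("setting_plate","check_fixture","dial_centre","zero_mark","pointer_tip","flux_bottle","glue_bottle","hex_key_set","plunger_hole","mouth"):
        r=spotter.mark_of(n,c)
        print(c,n,[(np.round(x["point"],4).tolist(),round(x["score"],2)) for x in r[:2]])
E
```

```text
[ 0.14340127 -0.53061216  0.19482036] [[0.965, 0.261, -0.0], [0.261, -0.965, 0.001], [0.0, -0.001, -1.0]] [-0.14305126  0.73364264  0.15543276] 0.0
top setting_plate [([0.4578, 0.1377, 0.0049], 0.78), ([0.4042, -0.2539, 0.0017], 0.2)]
top check_fixture [([0.5158, -0.3043, 0.0024], 0.93)]
top dial_centre [([0.5164, -0.3835, 0.035], 0.68)]
top zero_mark [([0.4952, -0.3764, 0.0319], 0.79)]
top pointer_tip []
top flux_bottle [([0.5989, -0.1148, -0.0043], 0.67)]
top glue_bottle [([0.4017, -0.1256, -0.0016], 0.49)]
top hex_key_set [([0.3991, -0.2519, 0.0025], 0.55)]
top plunger_hole []
top mouth []
scene setting_plate [([0.461, 0.1368, 0.0007], 0.63)]
scene check_fixture [([0.5139, -0.3024, 0.0039], 0.74)]
scene dial_centre [([0.5192, -0.3892, 0.041], 0.97)]
scene zero_mark [([0.5002, -0.3748, 0.0368], 0.71), ([0.5124, -0.3005, -0.0004], 0.3)]
scene pointer_tip [([0.5154, -0.407, 0.0358], 0.38)]
scene flux_bottle [([0.597, -0.1116, 0.001], 0.85)]
scene glue_bottle [([0.3999, -0.1212, 0.0029], 0.58), ([0.5181, -0.4082, 0.0341], 0.52)]
scene hex_key_set [([0.3981, -0.2529, 0.0001], 0.96)]
scene plunger_hole [([0.5115, -0.3092, 0.013], 0.82)]
scene mouth [([0.5995, -0.111, 0.0011], 0.35)]
```

View pics/top0.png

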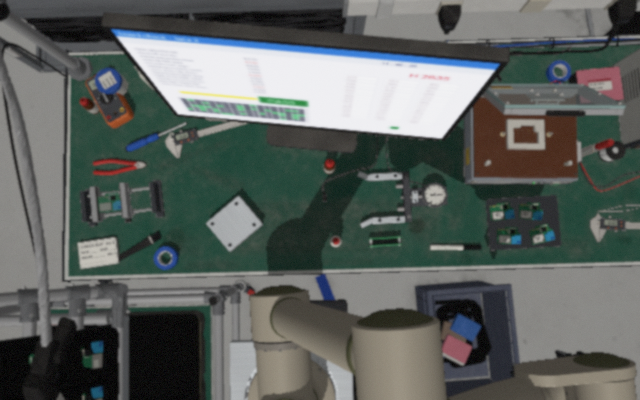

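View pics/scene0.png

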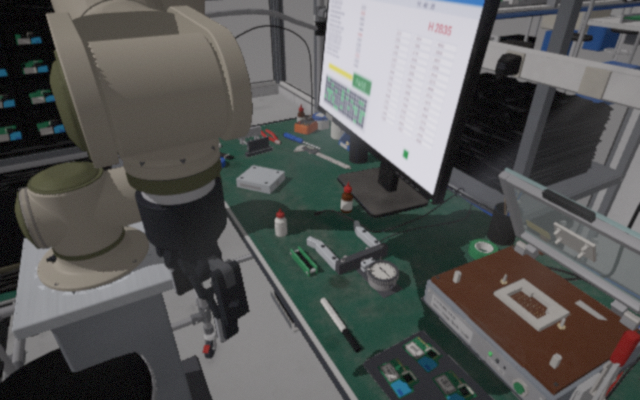

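Top: plate at about (235,222), turned about 40°; fixture at about (385,198) opening to the left, dial at (433,194); bottles at (330,165) and (335,240), hex key at (385,240). Scene: same layout; nothing stands between the plate and the fixture's mouth except the two bottles on either side.

```bash
python3 - <<'E'
from h import *
im=img("top");p=im["pixels"]
a=cv2.resize(p[155:255,190:290],(400,400),interpolation=cv2.INTER_CUBIC);b=cv2.resize(p[155:255,355:455],(400,400),interpolation=cv2.INTER_CUBIC)
cv2.imwrite("pics/crop1.png",np.hstack([a,b]))
r=spotter.cut_out("setting_plate","top")[0]["pixels"].astype(np.uint8)
c=max(cv2.findContours(r,0,2)[0],key=cv2.contourArea);box=cv2.boxPoints(cv2.minAreaRect(c))
print(np.round(back(im,box,.028),4).tolist())
w=img("wrist");R=cv2.Rodrigues(np.float64(w["rvec"]))[0];t=np.float64(w["tvec"]).reshape(3);s=observe()
T=np.array(s["tool_rot"]);print("cam in tool",T.T@(-R.T@t-s["position"]),"axes\n",np.round(T.T@R.T,3),w["camera_matrix"])
E
```

```text
[[0.5788, -0.1928, 0.028], [0.5818, -0.4201, 0.028], [0.4433, -0.4193, 0.028], [0.4402, -0.1939, 0.028]]
cam in tool [ 0.07337889 -0.00065319 -0.17830497] axes
 [[-0.001 -0.957 -0.289]
 [ 1.    -0.001  0.001]
 [-0.001 -0.289  0.957]] [[289.12078622   0.         326.78286968]
 [  0.         289.12078622 193.3300666 ]
 [  0.           0.           1.        ]]
```

View pics/crop1.png

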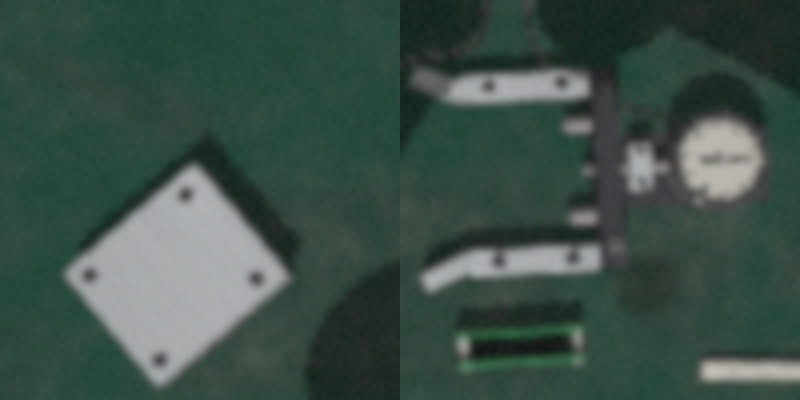

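Crop: plate corners at about (195,160), (292,275), (160,388), (65,272), so its long axis runs from lower left to upper right. In the fixture crop, the rails, stop and pegs are nearly square to the picture (about 2° off), and the dial is at (720,158).

```bash
python3 - <<'E'
from h import *
im=img("top")
c=np.array([(195,160),(292,275),(160,388),(65,272)])/4+[190,155]
w=back(im,c,.028)[:,:2];print("plate corners",np.round(w,4).tolist(),w.mean(0))
d=(w[1]-w[2]+w[0]-w[3]);print("long axis deg",np.degrees(np.arctan2(d[1],d[0])))
f=lambda p,z:np.round(back(im,np.array(p)/4+[255,155],z)[:,:2],4)
print("rail in up",f([(450,101),(588,96)],.02).tolist(),"low",f([(472,249),(600,244)],.02).tolist(),"stopface",f([(592,80),(603,268)],.03).tolist(),"dial",f([(720,158)],.034))
p=cv2.imread("pics/scene0.png")
a=cv2.resize(p[150:210,225:295],(466,400),interpolation=cv2.INTER_CUBIC);cv2.imwrite("pics/crop2.png",a)
E
```

```text
plate corners [[0.5299, 0.1221], [0.4531, 0.0601], [0.3824, 0.1468], [0.4591, 0.2077]] [0.45610821 0.13419446]
long axis deg -50.605588223906985
rail in up [[0.5603, -0.2154], [0.5611, -0.3059]] low [[0.4627, -0.2265], [0.4637, -0.3099]] stopface [[0.5702, -0.3072], [0.4477, -0.3095]] dial [[ 0.5166 -0.3871]]
```

View pics/crop2.png

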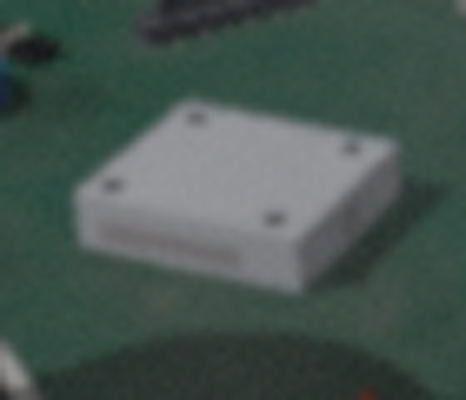

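Emit:
move_arm(series="4.6 -2.9 0 -9 1;9.2 -5.8 0 -18 1;13.8 -8.7 0 -27 1;18.4 -11.6 0 -36 1;23 -14.5 0 -45 1;27.6 -17.5 0 -54 1;32.1 -20.4 0 -64 0;32.1 -20.4 0 -74.3 0")

```text
time_s: 2.3
position: [0.4018, -0.2477, 0.1956]
tool_rot: [[-0.001, 1.0, 0.0], [1.0, 0.001, 0.0], [0.0, 0.0, -1.0]]
ft_force: [-0.4, -0.1, 0.2]
grip_width: 0.0512
gripper_force: 0.0
```

```bash
python3 - <<'E'
from h import *
s=observe();print(s["position"],s["q"],s["time_s"],s["grip_width"])
im=img("wrist");cv2.imwrite("pics/w1.png",im["pixels"]);np.save("w1.npy",im,allow_pickle=True)
for n in("check_fixture","dial_centre","zero_mark","plunger_hole","mouth","hex_key_set","flux_bottle","glue_bottle"):
    print(n,[(np.round(x["point"],4).tolist(),round(x["score"],2)) for x in spotter.mark_of(n,"wrist")[:2]])
E
```

```text
[ 0.40179067 -0.24768587  0.19558011] [-4.60833320e+01  1.39493530e+01  8.60557962e+01  2.61586082e-02
  7.99828964e+01 -4.61258052e+01] 2.3 0.05120176863949473
check_fixture [([0.5151, -0.3089, -0.0001], 0.61)]
dial_centre [([0.5172, -0.3864, 0.0399], 0.98)]
zero_mark [([0.4992, -0.3737, 0.0354], 0.86), ([0.5112, -0.3097, 0.0014], 0.25)]
plunger_hole [([0.5137, -0.3064, 0.0141], 0.91)]
mouth []
hex_key_set [([0.3983, -0.257, -0.0026], 0.7)]
flux_bottle [([0.6022, -0.112, 0.0014], 0.86)]
glue_bottle [([0.406, -0.1262, 0.0023], 0.71), ([0.5132, -0.3099, -0.0019], 0.64)]
```

View pics/w1.png

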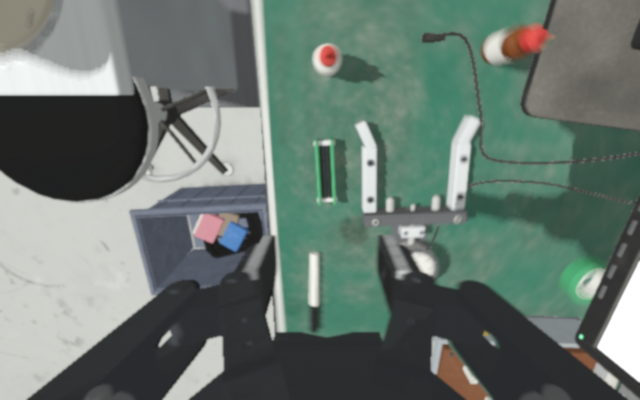

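The wrist view shows the glue bottle at (327,60), the flux bottle at (515,42), the hex key at (325,172) and the fixture's stop bar from (363,217) to (467,214). The dial at (422,262) is partly hidden by a finger.

Emit:
move_arm(series="6 -0.3 0 -5 0;12 -0.5 0 -10 0;18 -0.8 0 -15 0;24 -1 0 -20 0;30 -1.2 0 -25 0;36 -1.5 0 -30 0;42 -1.7 1 -35 0;47 -1.9 1 -39.4 0")

```text
time_s: 3.75
position: [0.3853, 0.2217, 0.185]
tool_rot: [[-0.628, 0.778, -0.001], [0.778, 0.628, -0.0], [0.0, -0.001, -1.0]]
ft_force: [1.6, -0.9, -0.4]
grip_width: 0.0426
gripper_force: 0.0
```

```bash
python3 - <<'E'
from h import *
s=observe();print(s["position"],s["q"],s["time_s"],s["grip_width"])
im=img("wrist");cv2.imwrite("pics/w2.png",im["pixels"]);np.save("w2.npy",im,allow_pickle=True)
print([(np.round(x["point"],4).tolist(),round(x["score"],2)) for x in spotter.mark_of("setting_plate","wrist")[:2]])
r=spotter.cut_out("setting_plate","wrist")
for k in r[:2]:
    c=max(cv2.findContours(k["pixels"].astype(np.uint8),0,2)[0],key=cv2.contourArea)
    print(k["score"],cv2.approxPolyDP(c,6,True).reshape(-1,2).tolist())
E
```

```text
[0.3853292  0.22171515 0.18502731] [ 1.45892371e+01  1.17451057e+01  9.09415042e+01  1.32986200e-03
  7.73512330e+01 -2.43365865e+01] 3.75 0.04256128305972325
[([0.4547, 0.138, -0.0012], 0.74)]
0.55 [[294, 209], [294, 290], [362, 291], [365, 210]]
```

View pics/w2.png

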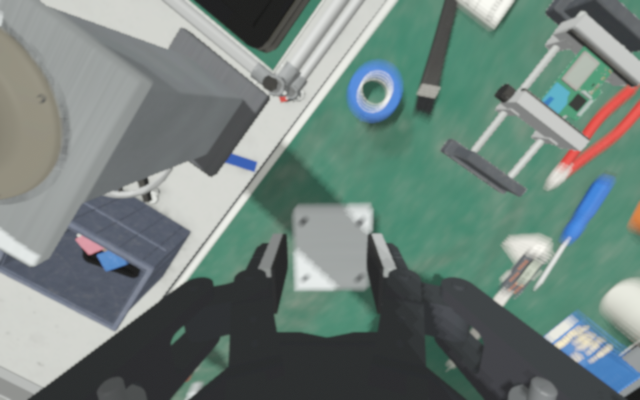

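The wrist view shows the plate square to the tool, spanning (293,204) to (373,290), with blue tape at (375,92) behind it. The rear face is only a thin strip at about y=207, so I'll go lower and farther back to look for holes.

Emit:
move_arm(series="3 0.7 5 0 0;3 0.7 10 0 0;3 0.7 12 0 0;3 0.7 12 0 0")

```text
time_s: 4.4
position: [0.3723, 0.2463, 0.0647]
tool_rot: [[-0.625, 0.781, -0.003], [0.781, 0.625, -0.001], [0.001, -0.003, -1.0]]
ft_force: [-0.2, -0.3, 0.7]
grip_width: 0.0426
gripper_force: 0.0
```

```bash
python3 - <<'E'
from h import *
s=observe();print(s["position"],s["time_s"])
im=img("wrist");np.save("w3.npy",im,allow_pickle=True)
P=im["pixels"];c=proj(im,[[.421,.177,.014]])[0].astype(int);print(c)
x,y=max(c[0]-100,0),max(c[1]-60,0)
cv2.imwrite("pics/w3.png",cv2.resize(P[y:y+150,x:x+200],(800,600),interpolation=cv2.INTER_CUBIC));print(x,y)
E
```

```text
[0.3723377  0.24633746 0.06465096] 4.4
[321 286]
221 226
```

View pics/w3.png

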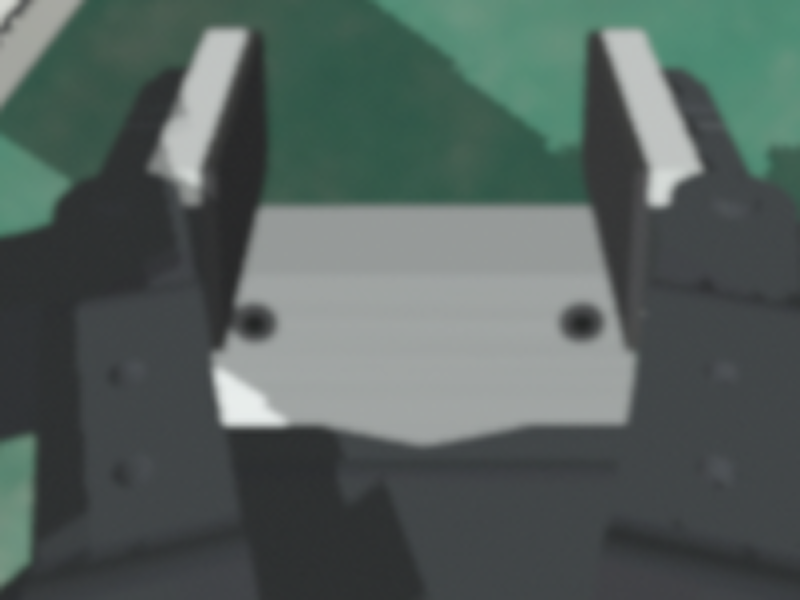

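The rear face (crop rows 205–275) is clean, with no holes at x≈292 or 552. The front therefore already faces the fixture, and the plate's rear edge is level and centred with the tool.

```bash
cat >> h.py <<'E'
def fixpose():
    pass
E
python3 - <<'E'
from h import *
im=np.load("w3.npy",allow_pickle=True).item()
f=lambda p,z:back(im,np.array(p)/4+[221,226],z)[:,:2]
e=f([(270,205),(588,205)],0);t=f([(250,275),(600,275)],.028);d=f([(255,322),(583,322)],.028)
print("bottom edge",np.round(e,4).tolist(),"top edge",np.round(t,4).tolist(),"dimples",np.round(d,4).tolist())
for v in(e,t,d):
    u=v[1]-v[0];print(np.degrees(np.arctan2(u[1],u[0]))-90)
s=observe();T=np.array(s["tool_rot"]);p=np.array(s["position"])
for v in(e,t,d): print("in tool cm",np.round((np.c_[v,[0,0]]-p)@T*100,2).tolist())
w=np.load("w1.npy",allow_pickle=True).item()
P=w["pixels"];cv2.imwrite("pics/w1c.png",cv2.resize(P[100:300,320:500],(540,600),interpolation=cv2.INTER_CUBIC))
E
```

```text
bottom edge [[0.3953, 0.1577], [0.4551, 0.2056]] top edge [[0.3943, 0.1579], [0.4537, 0.2055]] dimples [[0.4023, 0.1488], [0.4587, 0.194]]
-51.29394759078089
-51.281140984072636
-51.27224333660831
in tool cm [[-8.34, -3.82, 6.57], [-8.34, 3.83, 6.57]]
in tool cm [[-8.27, -3.89, 6.57], [-8.26, 3.72, 6.57]]
in tool cm [[-9.48, -3.83, 6.57], [-9.47, 3.39, 6.57]]
```

View pics/w1c.png

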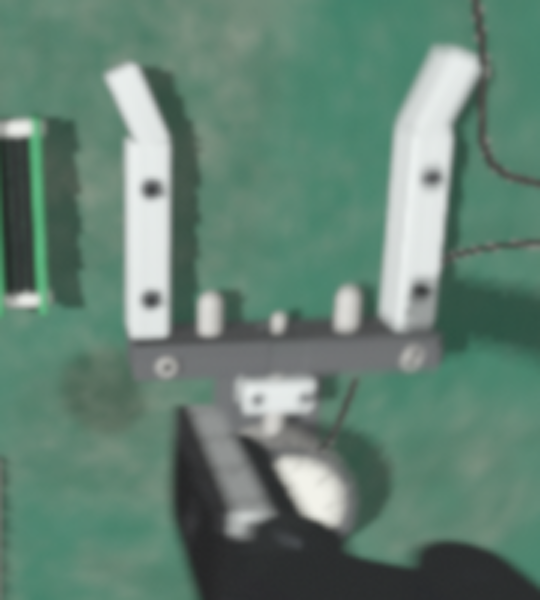

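The crop shows the stop bar's screws at (167,367) and (412,357), the left rail's screws at (151,188) and (151,299), and the right rail's at (432,177) and (421,290). The pegs' bases are at about (210,332) and (347,328).

```bash
python3 - <<'E'
from h import *
im=np.load("w1.npy",allow_pickle=True).item()
f=lambda p,z:back(im,np.array(p)/3+[320,100],z)[:,:2]
for n,p,z in(("bar screws",[(167,367),(412,357)],.03),("bar front",[(132,345),(440,334)],.03),("L",[(151,299),(151,188)],.02),("R",[(421,290),(432,177)],.02),("peg tips",[(209,292),(348,285)],.014),("plunger",[(279,313),(279,332)],.014)):
    v=f(p,z);u=v[1]-v[0];print(n,np.round(v,4).tolist(),"mid",np.round(v.mean(0),4),"ang",round(np.degrees(np.arctan2(u[1],u[0])),2),"len",round(np.linalg.norm(u),4))
E
```

```text
bar screws [[0.464, -0.3166], [0.5682, -0.3121]] mid [ 0.5161 -0.3144] ang 2.47 len 0.1043
bar front [[0.4487, -0.3066], [0.5786, -0.3017]] mid [ 0.5136 -0.3041] ang 2.14 len 0.1301
L [[0.4574, -0.2893], [0.4553, -0.2411]] mid [ 0.4564 -0.2652] ang 92.48 len 0.0483
R [[0.5728, -0.2854], [0.5709, -0.2366]] mid [ 0.5719 -0.261 ] ang 92.34 len 0.0488
peg tips [[0.4835, -0.2881], [0.5437, -0.2849]] mid [ 0.5136 -0.2865] ang 2.99 len 0.0603
plunger [[0.5148, -0.2978], [0.5156, -0.3067]] mid [ 0.5152 -0.3022] ang -85.08 len 0.0089
```

Emit:
move_arm(series="-3.5 -0.15 0 0 0;-3.5 -0.15 3 0 0;-4.5 -0.15 5.8 0 0;-5.5 -0.15 5.8 0 0;-6.5 -0.15 5.8 0 0;-6.8 -0.15 5.8 0 0;-6.8 -0.15 5.8 0 0")

```text
time_s: 5.32
position: [0.4144, 0.1936, 0.0081]
tool_rot: [[-0.626, 0.779, 0.001], [0.779, 0.626, 0.0], [-0.001, 0.001, -1.0]]
ft_force: [-0.2, 0.3, 0.5]
grip_width: 0.0425
gripper_force: 0.0
```

```bash
cat >> h.py <<'E'
O=np.array([.515,-.3045]);FA=np.radians(-87.6)   # fixture
def hd(t): return np.array([np.cos(t),np.sin(t)])
def rows(poses,s=None):
    """poses: (x,y,z,heading rad of push dir = -tool x) -> rows in tool axes"""
    s=s or observe();T=np.array(s["tool_rot"]);p=np.array(s["position"]);h0=np.arctan2(-T[1,0],-T[0,0])
    return [np.round(np.r_[(np.array([x,y,z])-p)@T*100,-np.degrees(t-h0)],2).tolist() for x,y,z,t in poses]
E
python3 - <<'E'
from h import *
s=observe();print(s["position"],s["time_s"],s["ft_force"],np.array(s["tool_rot"])[:2,0])
im=img("wrist");cv2.imwrite("pics/w4.png",im["pixels"][180:400,220:440]);
a=.011;t0=np.radians(-51.3);C=np.array([.457,.137]);R=.203
r=lambda t:np.array([np.sin(t),-np.cos(t)])
P=[]
for t in np.linspace(t0,FA,15):
    c=C+R*r(t0)-R*r(t);x,y=c-(.055+a)*hd(t);P.append((x,y,.007,t))
for q in rows(P):print(*q)
E
```

```text
[0.41444901 0.19364257 0.00814702] 5.325 [-0.23397047  0.29651386  0.52238032] [-0.62645551  0.77945695]
-0.51 -0.21 0.1 0.11
-1.44 0.07 0.1 2.7
-2.37 0.3 0.1 5.3
-3.32 0.49 0.1 7.89
-4.27 0.64 0.1 10.48
-5.23 0.74 0.1 13.07
-6.2 0.81 0.1 15.67
-7.16 0.82 0.1 18.26
-8.13 0.8 0.1 20.85
-9.09 0.73 0.1 23.45
-10.05 0.61 0.1 26.04
-11.01 0.46 0.1 28.63
-11.95 0.26 0.1 31.22
-12.89 0.02 0.1 33.82
-13.81 -0.27 0.1 36.41
```

Emit:
move_arm(series="-0.5 -0.2 0 0 0;-1.4 0.05 0 2.7 0;-2.4 0.3 0 5.3 0;-3.3 0.5 0 7.9 0;-4.3 0.65 0 10.5 0;-5.2 0.75 0 13.1 0;-6.2 0.8 0 15.7 0;-7.2 0.8 0 18.3 0")

```text
time_s: 6.38
position: [0.4658, 0.1421, 0.0074]
tool_rot: [[-0.348, 0.938, 0.0], [0.938, 0.348, -0.0], [-0.0, 0.0, -1.0]]
ft_force: [-0.2, -0.4, -0.3]
grip_width: 0.0425
gripper_force: 0.0
```

```bash
python3 - <<'E'
from h import *
s=observe();print(s["position"],s["time_s"],s["ft_force"])
im=img("wrist");cv2.imwrite("pics/w5.png",cv2.resize(im["pixels"][100:400,170:490],(640,600)));np.save("w5.npy",im,allow_pickle=True)
print([(np.round(x["point"],4).tolist(),round(x["score"],2)) for c in("wrist","top","scene") for x in spotter.mark_of("setting_plate",c)[:1]])
E
```

```text
[0.46580576 0.14208618 0.00742349] 6.375 [-0.17940754 -0.41368362 -0.33504834]
[([0.4526, 0.133, -0.0002], 0.85), ([0.4565, 0.1349, 0.0017], 0.81), ([0.461, 0.1368, 0.0007], 0.63)]
```

View pics/w5.png

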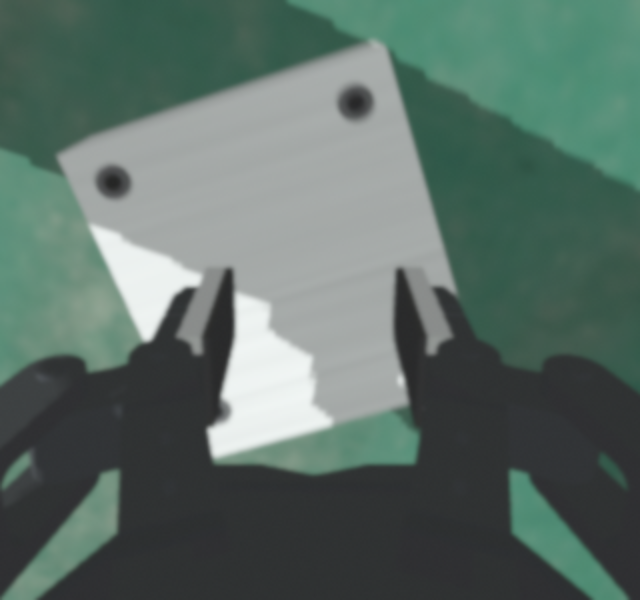

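The picture shows the plate unmoved, with its rear edge running from (60,155) to (378,40), and the fingertips at (215,270) and (410,270) standing over it. From the 22 mm pad width and the reported opening, the tips come out about 44 mm behind the stated TCP. I'll back off and go down step by step while watching the force.

```bash
python3 - <<'E'
from h import *
t=np.radians(-51.3);b=np.array([.457,.137])
P=[(*(b-(.055+.03)*hd(t)),.008,t)]
P+=[(*(b-(.055+.03)*hd(t)),z,t) for z in(-.01,-.02)]
for q in rows(P):print(*q)
E
```

```text
7.85 -3.62 -0.06 -18.19
7.85 -3.62 1.74 -18.19
7.85 -3.62 2.74 -18.19
```

Emit:
move_arm(series="4 -1.8 -1 -9 0;7.85 -3.6 -1 -18.2 0;7.85 -3.6 -0.1 -18.2 0;7.85 -3.6 0.5 -18.2 0;7.85 -3.6 1 -18.2 0;7.85 -3.6 1 -18.2 0")

```text
time_s: 7.32
position: [0.4044, 0.203, -0.003]
tool_rot: [[-0.624, 0.781, -0.001], [0.781, 0.624, -0.0], [0.0, -0.001, -1.0]]
ft_force: [0.4, -0.4, -0.9]
grip_width: 0.0425
gripper_force: 0.0
```

Emit:
move_arm(series="0 0 0.2 0 0;0 0 0.4 0 0;0 0 0.6 0 0;0 0 0.8 0 0")

```text
time_s: 7.82
position: [0.4042, 0.2035, -0.0107]
tool_rot: [[-0.625, 0.78, 0.0], [0.78, 0.625, 0.0], [-0.0, 0.0, -1.0]]
ft_force: [0.2, 0.4, 0.7]
grip_width: 0.0431
gripper_force: 0.0
```

Emit:
move_arm(series="0 0 0.3 0 0;0 0 0.6 0 0;0 0 0.9 0 0;0 0 1.2 0 0;0 0 1.4 0 0;0 0 1.6 0 0;0 0 1.8 0 0")

```text
time_s: 8.7
position: [0.4042, 0.2035, -0.0287]
tool_rot: [[-0.625, 0.78, -0.0], [0.78, 0.625, -0.0], [0.0, -0.0, -1.0]]
ft_force: [0.7, -0.7, 0.3]
grip_width: 0.0428
gripper_force: 0.0
```

Emit:
move_arm(series="0 0 0.1 0 0;0 0 0.2 0 0;0 0 0.3 0 0;0 0 0.4 0 0;0 0 0.5 0 0;0 0 0.5 0 0")

```text
time_s: 9.45
position: [0.4041, 0.2035, -0.0336]
tool_rot: [[-0.625, 0.78, -0.0], [0.78, 0.625, -0.0], [0.0, -0.0, -1.0]]
ft_force: [-0.1, 1.7, -0.4]
grip_width: 0.0425
gripper_force: 0.0
```

```bash
python3 - <<'E'
from h import *
s=observe();print(s["position"],s["ft_force"])
im=img("wrist");np.save("w6.npy",im,allow_pickle=True)
R=cv2.Rodrigues(np.float64(im["rvec"]))[0];T=np.array(s["tool_rot"])
print("cam in tool",T.T@(-R.T@np.float64(im["tvec"]).reshape(3)-s["position"]))
print(np.round(spotter.mark_of("setting_plate","wrist")[0]["point"],4))
# plate rear edge found as strong gradient along column through middle
g=cv2.cvtColor(im["pixels"],6).astype(float)
for u in(305,327,350): print(u,g[150:330:4,u].astype(int).tolist())
E
```

```text
[ 0.40413302  0.20350293 -0.03362998] [-0.12502921  1.73845601 -0.42459998]
cam in tool [ 0.07467146 -0.00019501 -0.17830541]Traceback (most recent call last):
  File "<stdin>", line 6, in <module>
IndexError: list index out of range
```

The tips come down freely to a TCP height of -0.034, which confirms they sit about 40 mm behind the reported TCP. I'll push at this height.

```bash
cat >> h.py <<'E'
def arcpath(C,t0,R,n,a=.011,z=-.0336,t1=FA):
    r=lambda t:np.array([np.sin(t),-np.cos(t)])
    return [(*(C+R*r(t0)-R*r(t)-(.055+a)*hd(t)),z,t) for t in np.linspace(t0,t1,n)]
E
python3 - <<'E'
from h import *
for q in rows(arcpath(np.array([.457,.137]),np.radians(-51.3),.203,15)):print(*q)
E
```

```text
-1.89 -0.03 0.0 0.01
-2.82 0.24 0.0 2.61
-3.76 0.48 0.0 5.2
-4.7 0.67 0.0 7.79
-5.66 0.82 0.0 10.38
-6.62 0.93 0.0 12.98
-7.58 0.99 0.0 15.57
-8.55 1.01 0.0 18.16
-9.51 0.99 0.0 20.76
-10.48 0.92 0.0 23.35
-11.43 0.81 0.0 25.94
-12.39 0.65 0.0 28.53
-13.33 0.45 0.0 31.13
-14.27 0.21 0.0 33.72
-15.19 -0.07 0.0 36.31
```

Emit:
move_arm(series="-1 0 0 0 0;-1.9 0 0 0 0;-2.8 0.25 0 2.6 0;-3.75 0.5 0 5.2 0;-4.7 0.65 0 7.8 0")

```text
time_s: 10.18
position: [0.4386, 0.1708, -0.0336]
tool_rot: [[-0.511, 0.859, -0.001], [0.859, 0.511, 0.001], [0.001, -0.0, -1.0]]
ft_force: [-3.1, 5.1, 2.5]
grip_width: 0.0427
gripper_force: 3.2
```

```bash
python3 - <<'E'
from h import *
s=observe();print(s["position"],s["ft_force"],s["time_s"])
for c in("top","scene","wrist"):
    print(c,[np.round(x["point"],4).tolist() for x in spotter.mark_of("setting_plate",c)[:1]])
for q in rows(arcpath(np.array([.457,.137]),np.radians(-51.3),.203,15)):print(*q)
E
```

```text
[ 0.43856482  0.17084401 -0.03355264] [-3.11779537  5.05072593  2.47773656] 10.175
top [[0.4565, 0.1349, 0.0017]]
scene [[0.461, 0.1368, 0.0007]]
wrist []
2.76 -1.07 -0.0 -7.83
1.88 -0.67 -0.0 -5.23
0.98 -0.31 0.0 -2.64
0.07 0.01 0.0 -0.05
-0.85 0.29 0.0 2.54
-1.79 0.52 0.0 5.14
-2.74 0.72 0.0 7.73
-3.69 0.87 0.0 10.32
-4.65 0.98 0.0 12.92
-5.61 1.04 0.0 15.51
-6.58 1.06 0.0 18.1
-7.55 1.04 0.0 20.69
-8.51 0.97 0.0 23.29
-9.47 0.86 0.0 25.88
-10.42 0.71 0.0 28.47
```

```bash
cat >> h.py <<'E'
def where(n,cams=("top","scene")):
    for c in cams:
        img(c);print(c,n,[(np.round(x["point"],4).tolist(),round(x["score"],2)) for x in spotter.mark_of(n,c)[:1]])
def topyaw():
    """plate contour in top camera -> corners, centre, heading"""
    im=img("top");r=[k for k in spotter.cut_out("setting_plate","top") ]
    for k in r[:2]:
        m=k["pixels"].astype(np.uint8)
        c=max(cv2.findContours(m,0,2)[0],key=cv2.contourArea);w=back(im,c.reshape(-1,2),.025)[:,:2].astype(np.float32)
        (cx,cy),(a,b),an=cv2.minAreaRect(w*1000);print("score %.2f centre %.1f %.1f size %.1f %.1f ang %.1f"%(k["score"],cx,cy,a,b,an))
E
python3 - <<'E'
from h import *
where("setting_plate");topyaw()
E
```

```text
top setting_plate [([0.4737, 0.1121, 0.0013], 0.55)]
scene setting_plate [([0.4743, 0.1116, 0.002], 0.72)]
score 0.76 centre 471.7 109.7 size 95.8 109.9 ang 30.2
score 0.62 centre 512.9 -306.6 size 144.2 228.9 ang 1.6
```

Emit:
move_arm(series="-0.85 0.3 0 2.5 0;-1.8 0.5 0 5.1 0;-2.75 0.7 0 7.7 0;-3.7 0.85 0 10.3 0;-4.65 1 0 12.9 0;-5.6 1.05 0 15.5 0;-6.6 1.05 0 18.1 0;-7.5 1.05 0 20.7 0")

```text
time_s: 11.62
position: [0.4865, 0.1113, -0.0336]
tool_rot: [[-0.174, 0.985, 0.0], [0.985, 0.174, -0.0], [-0.0, 0.0, -1.0]]
ft_force: [-0.1, 4.1, -0.5]
grip_width: 0.0428
gripper_force: 1.7
```

```bash
python3 - <<'E'
from h import *
s=observe();T=np.array(s["tool_rot"]);print(s["position"],s["ft_force"],s["time_s"],"tool heading",np.degrees(np.arctan2(-T[1,0],-T[0,0])))
where("setting_plate");topyaw()
for q in rows(arcpath(np.array([.457,.137]),np.radians(-51.3),.203,15)[11:]):print(*q)
E
```

```text
[ 0.48654368  0.11129354 -0.03362016] [-0.11601167  4.07463162 -0.47128946] 11.625 tool heading -79.96881780863434
top setting_plate [([0.5021, 0.0454, 0.002], 0.78)]
scene setting_plate [([0.5006, 0.0395, 0.0036], 0.73)]
score 0.68 centre 498.0 38.4 size 95.8 101.0 ang 9.3
-0.1 0.03 0.01 0.06
-1.03 0.31 0.01 2.65
-1.96 0.54 0.01 5.25
-2.91 0.73 0.01 7.84
```

Emit:
move_arm(series="-1 0.3 0 2.6 0;-2 0.55 0 5.2 0;-2.9 0.75 0 7.8 0;-3.4 0.83 0 7.8 0;-3.4 0.83 0 7.8 0")

```text
time_s: 12.55
position: [0.5006, 0.0791, -0.0336]
tool_rot: [[-0.041, 0.999, 0.0], [0.999, 0.041, -0.001], [-0.001, 0.0, -1.0]]
ft_force: [-0.3, -0.2, 0.1]
grip_width: 0.043
gripper_force: 0.0
```

```bash
python3 - <<'E'
from h import *
s=observe();T=np.array(s["tool_rot"]);p=np.array(s["position"]);h=-T[:2,0];print(p,s["ft_force"],s["time_s"],"tool heading",np.degrees(np.arctan2(h[1],h[0])),"plate est",p[:2]+.066*h)
where("setting_plate");topyaw()
im=img("wrist");np.save("w7.npy",im,allow_pickle=True);cv2.imwrite("pics/w7.png",im["pixels"])
for n in("setting_plate","check_fixture","plunger_hole","mouth","dial_centre"):print(n,[(np.round(x["point"],4).tolist(),round(x["score"],2)) for x in spotter.mark_of(n,"wrist")[:1]])
e=np.array([np.cos(FA),np.sin(FA)]);C=p[:2]+.066*h
print("plate in fixture",(C-O)@e,(C-O)@np.array([-e[1],e[0]]))
E
```

```text
[ 0.50061505  0.07912269 -0.03358055] [-0.34701274 -0.18001152  0.14471181] 12.55 tool heading -87.6261758491932 plate est [0.50334872 0.01317935]
top setting_plate [([0.5007, 0.0127, 0.0004], 0.66)]
scene setting_plate [([0.5082, 0.011, 0.0005], 0.97)]
score 0.56 centre 503.3 0.7 size 91.2 99.4 ang 88.6
setting_plate [([0.5031, 0.0138, -0.0018], 0.71)]
check_fixture []
plunger_hole []
mouth []
dial_centre []
plate in fixture -0.31788859308281486 0.0016619662268319206
```

Emit:
move_arm(series="-1.5 -0.03 0 0 0;-3 -0.06 0 0 0;-4.5 -0.1 0 0 0;-6 -0.13 0 0 0;-7.5 -0.17 0 0 0;-9 -0.17 0 0 0;-10.5 -0.17 0 0 0;-11.5 -0.17 0 0 0")

```text
time_s: 14.15
position: [0.5032, -0.0356, -0.0336]
tool_rot: [[-0.041, 0.999, -0.0], [0.999, 0.041, 0.001], [0.001, -0.0, -1.0]]
ft_force: [0.4, 5.8, 2.4]
grip_width: 0.0427
gripper_force: 2.9
```

```bash
python3 - <<'E'
from h import *
s=observe();T=np.array(s["tool_rot"]);p=np.array(s["position"]);h=-T[:2,0];print(p,s["ft_force"],s["time_s"],"plate est",p[:2]+.066*h)
where("setting_plate");topyaw()
for n in("flux_bottle","glue_bottle","hex_key_set"):print(n,[(np.round(x["point"],4).tolist(),round(x["score"],2)) for x in spotter.mark_of(n,"top")[:1]])
im=img("wrist");np.save("w8.npy",im,allow_pickle=True);cv2.imwrite("pics/w8.png",im["pixels"])
for n in("setting_plate","check_fixture","plunger_hole","mouth"):print(n,[(np.round(x["point"],4).tolist(),round(x["score"],2)) for x in spotter.mark_of(n,"wrist")[:1]])
r=spotter.cut_out("check_fixture","wrist")
for k in r[:1]:
    ys,xs=np.nonzero(k["pixels"]);print(k["score"],xs.min(),xs.max(),ys.min(),ys.max())
E
```

```text
[ 0.50324422 -0.03557446 -0.03359583] [0.38579451 5.82720033 2.43426571] 14.15 plate est [ 0.50597747 -0.10151783]
top setting_plate [([0.5093, -0.1039, -0.0016], 0.71)]
scene setting_plate [([0.5065, -0.1069, -0.0002], 0.81)]
score 0.74 centre 506.5 -122.0 size 75.5 96.8 ang 88.4
flux_bottle [([0.5981, -0.1147, -0.0015], 0.68)]
glue_bottle [([0.4005, -0.126, -0.002], 0.39)]
hex_key_set [([0.401, -0.2525, 0.0022], 0.58)]
setting_plate [([0.5043, -0.1048, 0.002], 0.76)]
check_fixture []
plunger_hole []
mouth []
```

Emit:
move_arm(series="-1 0 0 0 0;-2 0 0 0 0;-3 0 0 0 0;-4 0 0 0 0;-5 0 0 0 0;-6 0 0 0 0;-7 0 0 0 0;-8 0 0 0 0")

```text
time_s: 15.9
position: [0.5065, -0.1146, -0.0336]
tool_rot: [[-0.042, 0.999, -0.001], [0.999, 0.042, 0.002], [0.002, -0.001, -1.0]]
ft_force: [-0.1, 6.8, 2.6]
grip_width: 0.0426
gripper_force: 3.0
```

```bash
python3 - <<'E'
from h import *
s=observe();T=np.array(s["tool_rot"]);p=np.array(s["position"]);h=-T[:2,0];print(p,s["ft_force"],s["time_s"],s["wrist_torque"],"plate est",p[:2]+.066*h)
where("setting_plate")
im=img("wrist");np.save("w9.npy",im,allow_pickle=True);cv2.imwrite("pics/w9.png",im["pixels"])
for n in("setting_plate","check_fixture","plunger_hole"):print(n,[(np.round(x["point"],4).tolist(),round(x["score"],2)) for x in spotter.mark_of(n,"wrist")[:1]])
for n in("flux_bottle","glue_bottle"):print(n,[(np.round(x["point"],4).tolist(),round(x["score"],2)) for x in spotter.mark_of(n,"top")[:1]])
E
```

```text
[ 0.50646238 -0.11455616 -0.03357749] [-0.11638329  6.75483356  2.57365805] 15.9 [ 0.91695754 -0.03537217  0.05762866] plate est [ 0.50923511 -0.1804978 ]
top setting_plate [([0.5124, -0.1811, 0.0035], 0.93)]
scene setting_plate [([0.5098, -0.1862, -0.0038], 0.63)]
setting_plate [([0.5081, -0.1857, 0.0005], 0.72)]
check_fixture []
plunger_hole []
flux_bottle [([0.5963, -0.1153, -0.003], 0.45)]
glue_bottle []
```

Emit:
move_arm(series="-0.8 0 0 0 0;-1.6 0 0 0 0;-2.4 0 0 0 0;-3.2 0 0 0 0;-4 0 0 0 0;-4.6 0 0 0 0;-5.2 0 0 0 0")

```text
time_s: 17.27
position: [0.5087, -0.166, -0.0336]
tool_rot: [[-0.042, 0.999, -0.001], [0.999, 0.042, 0.002], [0.002, -0.001, -1.0]]
ft_force: [-0.7, 7.5, 3.3]
grip_width: 0.0429
gripper_force: 3.2
```

Emit:
move_arm(series="-0.3 0 0 0 0;-0.6 0 0 0 0;-0.9 0 0 0 0;-1.2 0 0 0 0")

```text
time_s: 17.77
position: [0.5092, -0.1779, -0.0336]
tool_rot: [[-0.042, 0.999, -0.001], [0.999, 0.042, 0.002], [0.002, -0.001, -1.0]]
ft_force: [0.3, 6.3, 2.4]
grip_width: 0.043
gripper_force: 3.2
```

```bash
python3 - <<'E'
from h import *
s=observe();print(s["position"],s["ft_force"],s["time_s"],s["wrist_torque"])
where("setting_plate");
im=img("top");P=im["pixels"];cv2.imwrite("pics/t2.png",P)
for n in("zero_mark","pointer_tip","dial_centre"):print(n,[(np.round(x["point"],4).tolist(),round(x["score"],2)) for x in spotter.mark_of(n,"top")[:1]])
E
```

```text
[ 0.50917601 -0.17786955 -0.03360154] [0.28405444 6.31732307 2.35446642] 17.775 [ 0.95881948 -0.01641726  0.01223933]
top setting_plate [([0.5127, -0.2417, 0.0004], 0.53)]
scene setting_plate [([0.5143, -0.249, -0.0023], 0.73)]
zero_mark [([0.5, -0.3756, 0.033], 0.81)]
pointer_tip [([0.5118, -0.4096, 0.0337], 0.46)]
dial_centre [([0.5162, -0.3841, 0.0383], 0.56)]
```

Emit:
move_arm(series="-0.2 0 0 0 0;-0.4 0 0 0 0;-0.6 0 0 0 0;-0.6 0 0 0 0")

```text
time_s: 18.68
position: [0.5095, -0.1842, -0.0336]
tool_rot: [[-0.042, 0.999, -0.001], [0.999, 0.042, 0.001], [0.001, -0.001, -1.0]]
ft_force: [-0.9, 6.3, 2.8]
grip_width: 0.0425
gripper_force: 2.9
```

Emit:
move_arm(series="-0.1 0 0 0 0;-0.2 0 0 0 0;-0.3 0 0 0 0;-0.4 0 0 0 0")

```text
time_s: 19.18
position: [0.5094, -0.1841, -0.0336]
tool_rot: [[-0.042, 0.999, -0.002], [0.999, 0.042, 0.008], [0.008, -0.001, -1.0]]
ft_force: [4.7, 29.9, 9.5]
grip_width: 0.0429
gripper_force: 14.7
```

The force rose to 30 N with no further travel, exactly where the plate should be home. I'll back off, rise, and look at the dial.

Emit:
move_arm(series="1 0 0 0 0;3 0 0 0 0;3 0 -6 0 0;3 0 -12 0 0;-3 0 -12.5 0 0;-9 0 -12.5 0 0.5;-15 0 -12.5 0 1;-20 0 -12.5 0 1")

```text
time_s: 20.18
position: [0.5183, -0.3904, 0.0912]
tool_rot: [[-0.041, 0.999, -0.0], [0.999, 0.041, -0.0], [-0.0, -0.0, -1.0]]
ft_force: [0.6, 0.1, -0.1]
grip_width: 0.0852
gripper_force: 0.0
```

```bash
cat >> h.py <<'E'
def dial(save=None):
    im=img("wrist")
    if save: np.save(save,im,allow_pickle=True)
    for n in("dial_centre","zero_mark","pointer_tip","plunger_hole","check_fixture","setting_plate"):print(n,[(np.round(x["point"],4).tolist(),round(x["score"],2)) for x in spotter.mark_of(n,"wrist")[:2]])
    return im
E
python3 - <<'E'
from h import *
s=observe();print(s["position"],s["time_s"],s["ft_force"])
im=dial("d1");P=im["pixels"]
c=proj(im,[[.517,-.3855,.034]])[0];print(c)
x,y=int(c[0])-60,int(c[1])-70;print(x,y)
cv2.imwrite("pics/d1.png",cv2.resize(P[y:y+120,x:x+120],(600,600),interpolation=cv2.INTER_CUBIC))
E
```

```text
[ 0.51825498 -0.39043243  0.09122435] 20.175 [ 0.57892664  0.05533798 -0.09557896]
dial_centre [([0.5179, -0.3864, 0.0382], 0.73)]
zero_mark [([0.4981, -0.3749, 0.0326], 0.66)]
pointer_tip [([0.5139, -0.3853, 0.0366], 0.73), ([0.5308, -0.3691, 0.0339], 0.48)]
plunger_hole [([0.5171, -0.309, 0.0125], 0.61)]
check_fixture [([0.5155, -0.3083, 0.0006], 0.94)]
setting_plate [([0.511, -0.2503, -0.0], 0.87)]
[326.23771964 190.9335547 ]
266 120
```

View pics/d1.png

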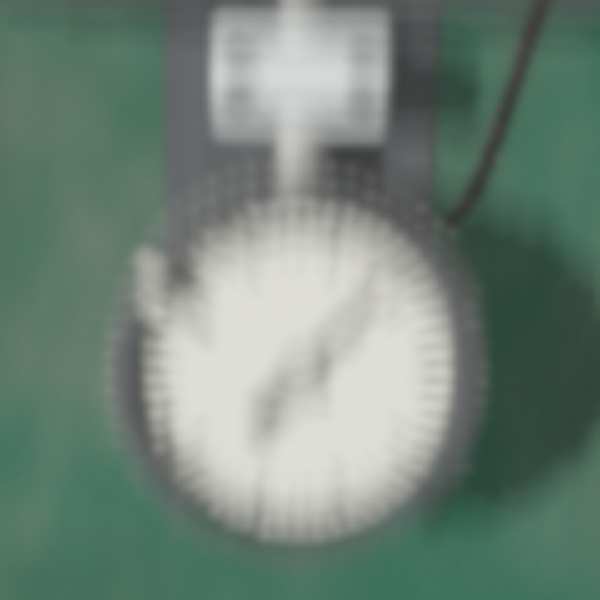

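The dial's face is centred at about (299,370) in the crop. The pointer's thin tip points up and right towards (375,280), with its broad tail at (260,420). The zero bar is at (185,285), with its white ring mark at (150,275). So the bezel must turn about 94° clockwise. I'll refine that numerically.

```bash
cat >> h.py <<'E'
def polar(im,c=None):
    g=cv2.cvtColor(im["pixels"],6).astype(np.float32)
    u,v=proj(im,[[.5175,-.386,.034]])[0]
    x,y=int(u)-50,int(v)-50;sub=g[y:y+100,x:x+100]
    m=(sub>150).astype(np.uint8);m=cv2.morphologyEx(m,cv2.MORPH_CLOSE,np.ones((5,5)))
    n,l,st,ce=cv2.connectedComponentsWithStats(m)
    k=l[50,50] or 1+np.argmax(st[1:,4])
    cc=max(cv2.findContours((l==k).astype(np.uint8),0,2)[0],key=cv2.contourArea)
    w=back(im,cc.reshape(-1,2)+[x,y],.034)[:,:2]
    A=np.c_[2*w,np.ones(len(w))]
    for _ in range(4):
        sol=np.linalg.lstsq(A,(w**2).sum(1),rcond=None)[0];cen=sol[:2];r=np.sqrt(sol[2]+cen@cen)
        e=abs(np.linalg.norm(w-cen,axis=1)-r);A,w=A[e<np.quantile(e,.9)],w[e<np.quantile(e,.9)]
    if c is not None: cen=np.array(c)
    print("dial centre",np.round(cen,4),"r",round(r,4))
    th=np.radians(np.arange(0,360,2.))
    def ring(r0,r1,z=.034):
        out=0
        for rr in np.linspace(r0,r1,8):
            q=proj(im,np.c_[cen[0]+rr*np.cos(th),cen[1]+rr*np.sin(th),np.full(len(th),z)]).astype(np.float32)
            out=out+cv2.remap(g,q[:,:1],q[:,1:],cv2.INTER_LINEAR)[:,0]/8
        return out
    def peak(p,sign,lab,win=16):
        q=sign*(p-np.median(p));i=np.argmax(q);idx=np.arange(i-win//2,i+win//2+1);wt=np.clip(q[idx%180]-.3*q[i],0,None)
        print(lab,"angle",round(float((idx*2*wt).sum()/wt.sum()),1),"strength",round(float(q[i]),1));return q
    q=peak(ring(9,16),-1,"pointer tip side (r9-16)");peak(ring(4,9),-1,"pointer r4-9")
    peak(ring(17,22),-1,"dark r17-22");peak(ring(16,20),-1,"dark r16-20");peak(ring(28,31.5,.036),1,"white ring r28-31.5")
E
python3 - <<'E'
from h import *
im=np.load("d1.npy",allow_pickle=True).item();polar(im)
f=lambda p,z:back(im,np.array(p)/5+[266,120],z)[:,:2]
v=f([(260,425),(375,280)],.034);u=v[1]-v[0];print("pointer by eye",np.degrees(np.arctan2(u[1],u[0])),v)
v=f([(299,370),(185,285)],.034);u=v[1]-v[0];print("zero by eye",np.degrees(np.arctan2(u[1],u[0])),v)
s=observe();print(s["q"])
E
```

```text
dial centre [ 0.5164 -0.3885] r 0.0271
pointer tip side (r9-16) angle nan strength -0.0
pointer r4-9 angle nan strength -0.0
dark r17-22 angle nan strength -0.0
dark r16-20 angle nan strength -0.0
white ring r28-31.5 angle nan strength 0.0
pointer by eye 55.1359678882198 [[ 0.51040823 -0.39841666]
 [ 0.52881551 -0.3719951 ]]
zero by eye 144.3367205740978 [[ 0.51673575 -0.38823666]
 [ 0.49708249 -0.37413345]]
[-4.72017557e+01  3.62391461e+01  6.66005639e+01 -2.00405225e-03
  7.71817469e+01 -4.96928514e+01]h.py:60: RuntimeWarning: invalid value encountered in scalar divide
  print(lab,"angle",round(float((idx*2*wt).sum()/wt.sum()),1),"strength",round(float(q[i]),1));return q
```

```bash
sed -i 's/for rr in np.linspace(r0,r1,8)/for rr in np.linspace(r0,r1,8)*1e-3/' h.py; python3 - <<'E'
from h import *
im=np.load("d1.npy",allow_pickle=True).item();polar(im)
im2=img("wrist");np.save("d2",im2);polar(im2)
E
```

```text
dial centre [ 0.5164 -0.3885] r 0.0271
pointer tip side (r9-16) angle 241.1 strength 32.6
pointer r4-9 angle 233.2 strength 32.1
dark r17-22 angle 52.6 strength 21.3
dark r16-20 angle 51.3 strength 24.8
white ring r28-31.5 angle 149.4 strength 49.3
dial centre [ 0.5165 -0.3845] r 0.026
pointer tip side (r9-16) angle 50.4 strength 90.5
pointer r4-9 angle 230.3 strength 117.6
dark r17-22 angle 148.7 strength 80.2
dark r16-20 angle 50.6 strength 82.3
white ring r28-31.5 angle 149.5 strength 109.5
```

```bash
python3 - <<'E'
from h import *
W=np.load("w1.npy",allow_pickle=True).item();S=img("scene");T=img("top")
def ray(im,px):
    a=back(im,[px],0)[0];b=back(im,[px],.3)[0];return a,b-a
R=dict(w=ray(W,(581,345)),s=ray(S,(436,193)),t=ray(T,(443,137)))
for p,q in("ws","st","wt"):
    (a,d),(b,e)=R[p],R[q];k=np.linalg.lstsq(np.c_[d,-e],b-a,rcond=None)[0];x,y=a+k[0]*d,b+k[1]*e
    print(p+q,np.round((x+y)/2,3),"gap",round(np.linalg.norm(x-y),3))
s=observe();Tt=np.array(s["tool_rot"]);print("to dial (tool cm)",(np.array([.5165,-.3845,-.021])-s["position"])@Tt*100,s["position"])
E
```

```text
ws [ 0.633 -0.379  0.172] gap 0.016
st [ 0.637 -0.378  0.178] gap 0.003
wt [ 0.638 -0.384  0.158] gap 0.004
to dial (tool cm) [ 0.33297953 -0.20924728 11.2731808 ] [ 0.51872161 -0.38771917  0.09173255]
```

Emit:
move_arm(series="0.1 -0.05 0 -10 1;0.2 -0.1 1 -20 1;0.3 -0.2 2 -30 1;0.33 -0.2 4 -40 1;0.33 -0.2 6 -50 1;0.33 -0.2 8 -50 1;0.33 -0.2 8 -50 1")

```text
time_s: 21.55
position: [0.5158, -0.3844, 0.0103]
tool_rot: [[-0.793, 0.61, -0.002], [0.61, 0.793, 0.002], [0.003, 0.0, -1.0]]
ft_force: [-0.7, 0.6, 0.0]
grip_width: 0.0854
gripper_force: 0.0
```

```bash
python3 - <<'E'
from h import *
s=observe();Tt=np.array(s["tool_rot"]);print(s["position"],s["q"],s["time_s"],s["ft_force"])
print("to dial (tool cm)",(np.array([.5165,-.3845,-.021])-s["position"])@Tt*100)
im=img("wrist");np.save("d3",im);polar(im)
P=im["pixels"];cv2.imwrite("pics/d3.png",P)
E
```

```text
[ 0.51584288 -0.38439369  0.01031927] [-4.72166709e+01  4.08502791e+01  7.23070665e+01  8.75710326e-05
  6.70080336e+01 -9.96499661e+01] 21.55 [-0.69230445  0.62176796  0.02022316]
to dial (tool cm) [-0.06747861  0.03011738  3.13176276]
dial centre [ 0.5158 -0.3847] r 0.026
pointer tip side (r9-16) angle 48.1 strength 117.7
pointer r4-9 angle 235.0 strength 157.0
dark r17-22 angle 148.4 strength 118.5
dark r16-20 angle 49.2 strength 106.7
white ring r28-31.5 angle 148.6 strength 110.6
```

Emit:
move_arm(series="0 0 1 0 1;0 0 1.7 0 1;0 0 2.2 0 1;0 0 2.6 0 1;0 0 2.9 0 1;0 0 3.1 0 1;0 0 3.1 0 1")

```text
time_s: 22.48
position: [0.5163, -0.3855, -0.0196]
tool_rot: [[-0.792, 0.61, -0.0], [0.61, 0.792, 0.0], [0.0, 0.0, -1.0]]
ft_force: [0.7, -0.2, -0.2]
grip_width: 0.0854
gripper_force: 0.0
```

Emit:
move_arm(series="0 0 0 0 0.6;0 0 0 0 0.4;0 0 0 0 0.4;0 0 0 0 0.3;0 0 0 0 0.3", force=25)

```text
time_s: 23.1
position: [0.5165, -0.3854, -0.019]
tool_rot: [[-0.792, 0.61, 0.001], [0.61, 0.792, -0.0], [-0.001, 0.0, -1.0]]
ft_force: [0.0, 2.9, 5.9]
grip_width: 0.0638
gripper_force: 27.0
```

The grip stopped at 63.8 mm, so the fingers hold the bezel. I'll turn it clockwise.

Emit:
move_arm(series="0 0 0 9 0.3;0 0 0 18 0.3;0 0 0 27 0.3;0 0 0 36 0.3;0 0 0 45 0.3;0 0 0 54 0.3;0 0 0 63 0.3;0 0 0 70 0.3")

```text
time_s: 24.1
position: [0.5166, -0.3854, -0.019]
tool_rot: [[0.306, 0.952, 0.001], [0.952, -0.306, -0.0], [-0.0, 0.001, -1.0]]
ft_force: [-0.5, 2.5, 4.8]
grip_width: 0.0636
gripper_force: 26.9
```

```bash
python3 - <<'E'
from h import *
s=observe();Tt=np.array(s["tool_rot"]);print(s["position"],s["time_s"],s["ft_force"],s["wrist_torque"],s["grip_width"],"yaw",np.degrees(np.arctan2(Tt[1,0],Tt[0,0])))
im=img("wrist");np.save("d4",im);polar(im)
E
```

```text
[ 0.51655229 -0.38542956 -0.01898434] 24.1 [-0.4662079   2.51304367  4.81238005] [ 0.37289838 -0.00760283  0.09735841] 0.06363382638651531 yaw 72.17532755089034
dial centre [ 0.5156 -0.3873] r 0.0226
pointer tip side (r9-16) angle 56.7 strength 89.5
pointer r4-9 angle 216.9 strength 107.9
dark r17-22 angle 54.1 strength 89.4
dark r16-20 angle 54.7 strength 90.3
white ring r28-31.5 angle 79.7 strength 95.3
```

Emit:
move_arm(series="0 0 0 9 0.3;0 0 0 18 0.3;0 0 0 25 0.3;0 0 0 28.5 0.3;0 0 0 28.5 0.3;0 0 0 28.5 0.7;0 0 0 28.5 1;0 0 0 28.5 1")

```text
time_s: 25.15
position: [0.5162, -0.3855, -0.0198]
tool_rot: [[0.72, 0.694, -0.0], [0.694, -0.72, 0.0], [-0.0, -0.0, -1.0]]
ft_force: [0.6, -0.4, 0.4]
grip_width: 0.0854
gripper_force: 0.0
```

Emit:
move_arm(series="0 0 -1 0 1;0 0 -3 0 1;0 0 -6 0 1;0 0 -9 0 1;0 0 -11 0 1;0 0 -11 0 1;0 0 -11 0 1")

```text
time_s: 26.02
position: [0.5159, -0.3852, 0.0897]
tool_rot: [[0.72, 0.694, -0.001], [0.694, -0.72, 0.001], [0.0, -0.001, -1.0]]
ft_force: [0.4, 0.1, 0.7]
grip_width: 0.0849
gripper_force: 0.0
```

```bash
python3 - <<'E'
from h import *
s=observe();Tt=np.array(s["tool_rot"]);print(s["position"],s["time_s"],s["ft_force"],s["grip_width"])
im=dial("d5");polar(im)
E
```

```text
[ 0.51593724 -0.38515441  0.08965662] 26.025 [0.43061016 0.1490303  0.70433242] 0.0849265168773656
dial_centre [([0.5152, -0.3855, 0.0339], 0.64)]
zero_mark [([0.5294, -0.37, 0.032], 0.82), ([0.5128, -0.3095, 0.0026], 0.18)]
pointer_tip [([0.5285, -0.3676, 0.03], 0.52), ([0.5141, -0.3873, 0.0365], 0.25)]
plunger_hole [([0.5122, -0.3073, 0.015], 0.59)]
check_fixture [([0.5165, -0.3072, -0.0021], 0.92), ([0.5301, -0.3697, 0.0347], 0.38)]
setting_plate [([0.5113, -0.2505, -0.0007], 0.77)]
dial centre [ 0.517  -0.3845] r 0.0261
pointer tip side (r9-16) angle 51.6 strength 85.9
pointer r4-9 angle 228.9 strength 107.8
dark r17-22 angle 50.6 strength 107.7
dark r16-20 angle 50.9 strength 103.5
white ring r28-31.5 angle 50.5 strength 91.5
```

```bash
python3 - <<'E'
from h import *
where("hex_key_set",("top",))
for n in("flux_bottle","glue_bottle"):print(n,[np.round(x["point"],3).tolist() for x in spotter.mark_of(n,"top")[:1]])
print(order.close_job())
E
```

```text
top hex_key_set [([0.4036, -0.2555, 0.0042], 0.55)]
flux_bottle [[0.513, -0.248, 0.003]]
glue_bottle []
the job is handed in; nothing more can be done
None
```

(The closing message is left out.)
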